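Weigh two look-alike damper cartridges and load the tungsten one

ROBOT

A 6-joint arm with a two-finger parallel gripper is mounted at the origin on a cart in front of the work surface, level with it; the furniture and walls round the work are solid. World frame = base frame: x ahead of the robot, y to its left, z up, the work surface at z = 0. Lengths are in m, angles in rad, forces in N, time in s.
With the tool pointing down it reaches from about 0.35 to 0.975 m from the base axis. Payload 4.9 kg.
Tool frame: the origin (TCP) lies on the centre line of the jaws, within the pads' length; the fingertips stand manip.tip_reach ahead of it and the grasp point (between the pads) is the TCP (manip.tip_reach is the distance from the TCP to the fingertips, in m); z points along the fingers, y is the line along which they close (so a half turn about z gives the same grasp; the last joint's range is limited). The gripper opens to 85 mm and grips with 20 to 120 N. Pads are 22 mm wide; open, the fingers measure 114 mm over their backs; the gripper's body (76 mm by 85 mm) begins 54 mm behind the grasp point. The pads swing forward as they close: fully open they stand 13 mm farther back than shut.
Start: joints at [1.196, 0.053, 1.613, -0, 1.476, -0.119], TCP at [0.158, 0.605, 0.25] pointing down, gripper open.
Joint ranges: [-3.01, 3.01], [-1.01, 2.22], [0.06, 2.58], [-1.02, 4.17], [0.09, 2.62], [-3.14, 3.14]. Speed limits (rad/s): [2.57, 2.57, 3.14, 3.14, 3.14, 3.14].

INTERFACE

Orientations are given as a unit quaternion [w, x, y, z].
In Python, from plant import manip gives the robot as it stands. The module is installed in compiled form; this text tells all that it offers.
- The arm moves only by the tool move_arm, never from a script. Its argument "rows" is a list of rows, each a list of 7 numbers: the shift along the tool's x, y, z in cm, then the turn, a rotation vector about the tool's x, y, z in degrees, then the opening, from -1 (shut) to 1 (fully open). In form: [[tx, ty, tz, ax, ay, az, jaw], ...]. A call has 1 to 20 rows; each row shifts and turns the commanded pose from where the row before left it, along the tool's axes as they then stand; what a row does not reach is not made up. A row lasts 1/12 s, in which the tool goes at most 41.7 mm and 7.16 degrees, less where a joint would pass 70% of its speed; a pose out of reach is approached as far as the arm can. A call is refused whole if a number of a shift passes 4.17 or a number of a turn 7.16, either way. A call with a gripper value outside its range is refused whole. The fingers move at their own pace and stop on an object; the grip force is fixed at half the most. Time passes only in rows, so rows that do not move let the fingers close. It gives the time, the measured TCP pose, the force, the opening and the grip force at its end, in the units of the state.
- manip.state(): the state, without advancing time (a new reading comes with each control period).
- manip.grab_frame(name): name is "scene" or "side" or "wrist"; returns a dict with "img" (384x512x3 uint8, blue, green, red), "mtx" (3x3 intrinsics, pixels), "R" (3x3) and "t" (3): a world point X has camera coordinates R X + t. Camera axes: x right, y down, z forward; pixel columns grow to the right and rows downward; lengths in m; the calibration is good to about 2 mm. A picture is of the moment at which its call begins. There is no depth.
- manip.job_done(): hands the job in; it is judged then, once.
The state is a dict: "time": time; "joint_pos": joint angles; "joint_vel": joint speeds; "joint_efforts": joint torques, N m; "tool_pos": TCP position; "tool_rot": TCP orientation; "contact_force": force on the tool from outside, world axes, zero at the start; "ft_torque": the same for the moment, N m; "gripper_width": opening from 0.0 (shut) to 1.0 (fully open); "grasp_force": force on a finger pad.
Only numpy, scipy, OpenCV 4.12 (cv2) and the standard library are available. Lean on these libraries where they do the work, as an engineer would, in place of code of your own. Each camera call takes 0.05 s, during which the arm holds its last target. There are 200 camera calls.

TASK

Two damper cartridges for the boring bar look the same, but one holds a tungsten weight and the other a steel one. Stand one in each pan of the balance and let go of both; when the beam has settled, take the one on the side that dropped and push it down into the bore of the upright boring-bar adaptor until you feel it seat firmly on the hidden stop (about 15 N, never more than 20), and leave the lighter one standing in its pan. Handle the balance gently and leave the other tools on the bench alone.

Things in the scene. Friction and masses are not known exactly. Their poses are not given: they have to be found in the camera images.
- cartridge_a: One of two look-alike damper cartridges: upright plain steel cylinder, diameter 26 mm, height 84 mm, foot chamfered 3 mm, thin black O-ring 17 mm above the foot, small recess in the top. Origin: centre of its underside, z up its axis. A loose captive weight inside is tungsten (whole cartridge about 0.34 kg) or steel (about 0.20 kg); it cannot be seen which. Starts standing on the bench.
- cartridge_b: The other cartridge, outwardly identical to cartridge_a (26 x 84 mm, origin at the centre of its underside).
- balance: Pivot balance, fixed: grey base 235 x 100 mm, twin aluminium beam and a lower parallel link that keeps both pans level. Origin: centre of its underside; its y axis runs along the beam from the right pan to the left pan, x across it. The middle pillar and pointer plate reach 106 mm above the bench.
- pan_left_top (a point): Centre of the upper face of the left pan (at the balance's +y end, 100 mm from the pivot): steel dish, 63 mm inner diameter, rim 4 mm high. The face is 102 mm above the bench when level and moves with the beam; the pan sinks about 8 mm per 1 N of extra load on its side, to 22 mm at the stop.
- pan_right_top (a point): Centre of the upper face of the right pan (at the balance's -y end); otherwise like the left pan.
- beam (a joint): Beam angle, rad: 0 level (unloaded), positive when the left pan is down, negative when the right pan is down, stops at +-0.22. Spring-centred and damped, settles in about 1 s: with both cartridges on, about 0.1 towards the heavier; with the light one alone, about 0.15 towards it; with the heavy one alone, at the stop.
- holder: Steel boring-bar adaptor upright in a bench fixture, fixed: square dark plate 110 mm, nose diameter 43 mm, top face 100 mm above the bench. Origin: centre of its underside. In its -x side a spring plunger stands 4 mm into the bore, 10 mm below the mouth: it resists the passing foot with up to about 10 N, then drags by 2 to 7 N of friction, so that the cartridge does not slide down by itself.
- bore_mouth (a point): Centre of the mouth of the adaptor's vertical bore, in its top face; z up. Bore diameter 28.4 mm with a lead-in cone 3 mm wide, 4 mm deep. In it is a rubber-tipped stop screw (its 8 mm thick rubber: stop_tip_c0), set differently each time, 20 to 44 mm below the mouth and not measured; the rubber gives 1 mm per 10 N. The seated cartridge stands 40 to 64 mm proud.
- hex_keys: A bystander: the hex key set lying on the bench; leave it where it is (within 20 mm).
- wrench: A bystander: the wrench lying on the bench; leave it where it is (within 20 mm).
- caliper: A bystander: the caliper lying on the bench; leave it where it is (within 20 mm).
- marker: A bystander: the marker pen lying on the bench; leave it where it is (within 20 mm).

How it is judged:
On the way, in this order (a step that is already met when the one before it is completed fails the run):
1. one cartridge stands in each pan, both let go, and the beam has settled to one side (((horizontal distance between cartridge_a and pan_left_top below 0.022 m and z of cartridge_a in the frame of pan_left_top between -0.004 and 0.005 m and angle between each of cartridge_a, cartridge_b's own z axis and vertical below 0.08 rad and horizontal distance between cartridge_b and pan_right_top below 0.022 m and z of cartridge_b in the frame of pan_right_top between -0.004 and 0.005 m) or (horizontal distance between cartridge_b and pan_left_top below 0.022 m and z of cartridge_b in the frame of pan_left_top between -0.004 and 0.005 m and angle between each of cartridge_b, cartridge_a's own z axis and vertical below 0.08 rad and horizontal distance between cartridge_a and pan_right_top below 0.022 m and z of cartridge_a in the frame of pan_right_top between -0.004 and 0.005 m)) and (value of joint beam above 0.06 rad or value of joint beam below -0.06 rad) and velocity of joint beam between -0.05 and 0.05 rad/s and linear speed of each of cartridge_a, cartridge_b below 0.02 m/s and contact force between the fingers and cartridge_a below 0.1 N and contact force between the fingers and cartridge_b below 0.1 N), for 0.3 s.
2. a cartridge is pressed down on the stop in the adaptor's bore with at least 10 N (((horizontal distance between cartridge_a and bore_mouth below 0.005 m and z of cartridge_a in the frame of bore_mouth below -0.018 m and angle between cartridge_a's own z axis and vertical below 0.09 rad and contact force between cartridge_a and stop_tip_c0 above 10 N) or (horizontal distance between cartridge_b and bore_mouth below 0.005 m and z of cartridge_b in the frame of bore_mouth below -0.018 m and angle between cartridge_b's own z axis and vertical below 0.09 rad and contact force between cartridge_b and stop_tip_c0 above 10 N))), for 0.1 s.
At the end, for the whole second after the job is handed in: The heavier cartridge stands in the bore, over 18 mm deep, within 5 mm of its axis, leaning under 0.09 rad, still on the stop (to about 3 mm); the lighter stands in a pan (within 22 mm of its centre) and alone tips the beam by 0.06 to 0.185 rad; both are released and at rest (((horizontal distance between cartridge_a and bore_mouth below 0.005 m and z of cartridge_a in the frame of bore_mouth below -0.018 m and angle between cartridge_a's own z axis and vertical below 0.09 rad and distance between cartridge_a and stop_tip_c0 below 0.0075 m and ((horizontal distance between cartridge_b and pan_left_top below 0.022 m and z of cartridge_b in the frame of pan_left_top between -0.004 and 0.005 m and angle between cartridge_b's own z axis and vertical below 0.08 rad) or (horizontal distance between cartridge_b and pan_right_top below 0.022 m and z of cartridge_b in the frame of pan_right_top between -0.004 and 0.005 m and angle between cartridge_b's own z axis and vertical below 0.08 rad))) or (horizontal distance between cartridge_b and bore_mouth below 0.005 m and z of cartridge_b in the frame of bore_mouth below -0.018 m and angle between cartridge_b's own z axis and vertical below 0.09 rad and distance between cartridge_b and stop_tip_c0 below 0.0075 m and ((horizontal distance between cartridge_a and pan_left_top below 0.022 m and z of cartridge_a in the frame of pan_left_top between -0.004 and 0.005 m and angle between cartridge_a's own z axis and vertical below 0.08 rad) or (horizontal distance between cartridge_a and pan_right_top below 0.022 m and z of cartridge_a in the frame of pan_right_top between -0.004 and 0.005 m and angle between cartridge_a's own z axis and vertical below 0.08 rad)))) and value of joint beam between -0.185 and 0.185 rad and (value of joint beam above 0.06 rad or value of joint beam below -0.06 rad) and velocity of joint beam between -0.05 and 0.05 rad/s and linear speed of each of cartridge_a, cartridge_b below 0.02 m/s and contact force between the fingers and cartridge_a below 0.1 N and contact force between the fingers and cartridge_b below 0.1 N); the robot touches nothing.
It fails at once if a cartridge bears on the stop in the bore with more than 24 N (contact force between any of cartridge_a, cartridge_b and stop_tip_c0 above 24 N).
It fails at once if a cartridge or the gripper is pressed on the balance with more than 20 N (contact force between any of cartridge_a, cartridge_b, the arm, the fingers and balance above 20 N).
It fails at once if a cartridge falls over (angle between any of cartridge_a, cartridge_b's own z axis and vertical above 0.8 rad).
It fails at once if another tool on the bench is moved by more than 20 mm (distance of any of hex_keys, wrench, caliper, marker from where it was at the start of the episode above 0.02 m).
It also fails if it takes over 72 s, if anything falls off the work surface, if the arm or the gripper's body presses on something with over 40 N, if the wrist force passes 120 N, or if a joint passes its speed limit or range.

## Working session

There is one attempt and no reset: what is moved stays moved. The work goes in short steps, Python scripts to look and compute and a tool call to move; the robot and the scene stay as the last step left them, time stands still between calls to the robot, and variables do not carry over. Pictures are saved under pics/ and viewed, at most 10 in all, crops included, and the job is handed in when it is done.

Besides the shell and the picture viewer there is one more tool, called by a JSON object that holds its "fn" and its "kwargs", one argument or row to a line. move_arm: Moves the arm, as the interface text tells. Its arguments: {"type":"object","properties":{"rows":{"type":"array","items":{"type":"array","items":{"type":"number"}}}},"required":["rows"]}

```bash
mkdir -p pics; cat > h.py <<'E'
import numpy as np, cv2, pickle
from plant import manip
def grab(n):
    f=manip.grab_frame(n); pickle.dump(f,open(f'pics/{n}.pkl','wb')); return f
def load(n): return pickle.load(open(f'pics/{n}.pkl','rb'))
def ray(f,u,v):
    R,t=np.array(f['R']),np.array(f['t']); d=R.T@np.linalg.inv(f['mtx'])@[u,v,1]; return -R.T@t,d
def onz(f,u,v,z):
    o,d=ray(f,u,v); return o+d*(z-o[2])/d[2]
def proj(f,X):
    p=np.array(f['mtx'])@(np.array(f['R'])@np.array(X)+np.array(f['t'])); return p[:2]/p[2]
E
python3 - <<'E'
from h import *
for n in('scene','side','wrist'):
    f=grab(n); print(n,ray(f,256,192))
    if n!='wrist': cv2.imwrite(f'pics/{n}0.png',cv2.resize(f['img'],(800,600),interpolation=cv2.INTER_CUBIC))
print(manip.state(),manip.tip_reach)
E
```

```text
scene (array([-0.03323187, -0.65024081,  0.74725965]), array([ 0.54863918,  0.59733759, -0.58518147]))
side (array([ 0.57238007, -1.01106354,  0.69290045]), array([ 0.01848406,  0.86011278, -0.50995352]))
wrist (array([0.0884416 , 0.62207389, 0.3739288 ]), array([ 0.27741539, -0.05332294, -0.95947375]))
{'time': 0.15, 'joint_pos': array([ 1.19599080e+00,  5.32228274e-02,  1.61403296e+00, -1.61720432e-05,
        1.47601107e+00, -1.19003538e-01]), 'joint_vel': array([-0.00181934,  0.00089312, -0.00329336,  0.00073141, -0.00024524,
        0.00048402]), 'joint_efforts': array([ 6.48423047e-04, -3.94246709e+01, -3.70718265e+01, -1.16085116e-04,
        4.59415518e-03,  2.20016312e-05]), 'tool_pos': array([0.15796662, 0.60421004, 0.24930202]), 'tool_rot': array([-1.96784806e-04,  1.27551752e-01,  9.91831563e-01, -8.13679357e-04]), 'contact_force': array([-0.13856297,  0.33435101,  0.55057694]), 'ft_torque': array([ 0.05469302, -0.06431111,  0.03786086]), 'grasp_force': 0.0, 'gripper_width': 1.0014221814965523} 0.019
```

View pics/scene0.png

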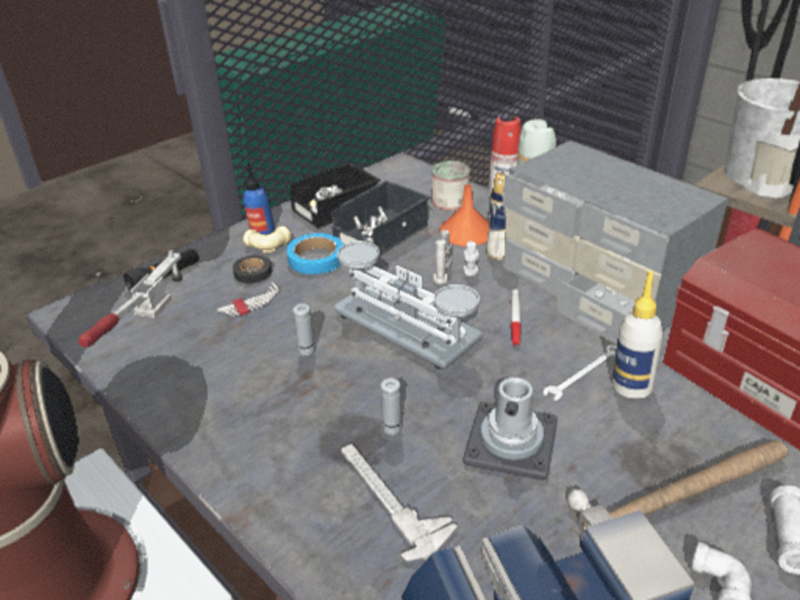

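View pics/side0.png

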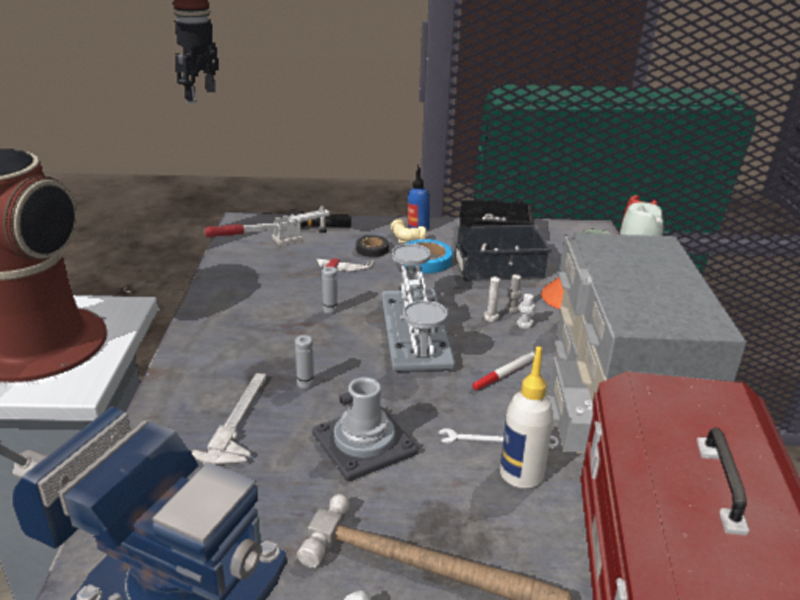

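The scene view shows the cartridge tops at (302,310) and (391,384), the pans at (358,256) and (457,301), and the bore mouth at (515,387). The side view has them at (329,271), (304,341), (410,254), (426,314) and (364,387). All are in 800-wide pixels. Next I'll take a rough ray-cast onto known heights and make enlarged crops.

```bash
python3 - <<'E'
from h import *
S,D=load('scene'),load('side'); k=.64
P={'c1':((302,310),(329,271),.084),'c2':((391,384),(304,341),.084),'panL':((358,256),(410,254),.106),'panR':((457,301),(426,314),.106),'mouth':((515,387),(364,387),.1)}
for n,(a,b,z) in P.items(): print(n,onz(S,a[0]*k,a[1]*k,z).round(4),onz(D,b[0]*k,b[1]*k,z).round(4))
def crop(f,x0,y0,w,h,s):
    return cv2.resize(f['img'][y0:y0+h,x0:x0+w],None,fx=s,fy=s,interpolation=cv2.INTER_CUBIC)
cv2.imwrite('pics/sc.png',crop(S,180,145,190,150,4))
cv2.imwrite('pics/dc.png',crop(D,180,150,120,150,4))
E
```

```text
c1 [0.4689 0.1134 0.084 ] [0.4726 0.109  0.084 ]
c2 [ 0.4503 -0.1009  0.084 ] [ 0.4526 -0.1079  0.084 ]
panL [0.604  0.1391 0.106 ] [0.6119 0.1365 0.106 ]
panR [ 0.6242 -0.057   0.106 ] [ 0.6327 -0.061   0.106 ]
mouth [ 0.5452 -0.2304  0.1   ] [ 0.5455 -0.2363  0.1   ]
```

View pics/sc.png

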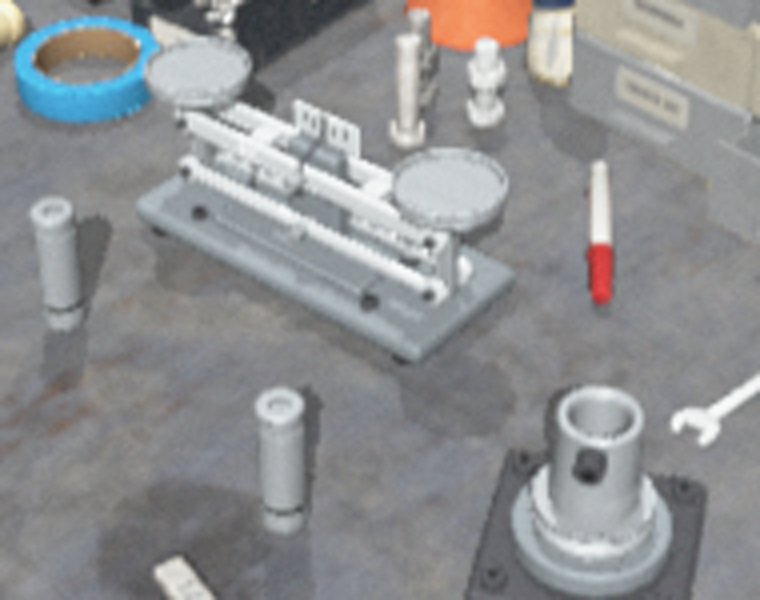

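View pics/dc.png

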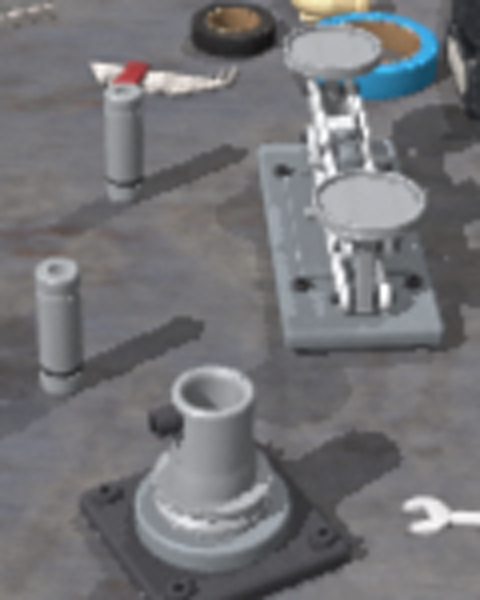

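The crops show the tops and rims clearly, so I'll take refined centres from them and triangulate across the two views.

```bash
cat >> h.py <<'E'
def tri(S,a,D,b):
    A,B=[],[]
    M=np.zeros((3,3));r=np.zeros(3);L=[]
    for f,p in((S,a),(D,b)):
        o,d=ray(f,*p);d/=np.linalg.norm(d);Q=np.eye(3)-np.outer(d,d);M+=Q;r+=Q@o;L.append((Q,o))
    X=np.linalg.solve(M,r); return X,[np.linalg.norm(Q@(X-o)) for Q,o in L][0]
E
python3 - <<'E'
from h import *
S,D=load('scene'),load('side')
c=lambda x0,y0,p:(x0+(p[0]+.5)/4-.5,y0+(p[1]+.5)/4-.5)
P={'c1':((53,211),(123,93),.084),'c2':((280,405),(57,270),.084),'panL':((199,69),(333,51),.106),'panR':((450,184),(370,201),.106),'mouth':((601,412),(213,391),.1)}
for n,(a,b,z) in P.items():
    a=c(180,145,a);b=c(180,150,b)
    X,e=tri(S,a,D,b)
    p=onz(S,*a,z);q=onz(D,*b,z);print(n,X.round(4),round(e,4),p[:2].round(4),q[:2].round(4),((p+q)/2)[:2].round(4))
print('tool axes cols'); from scipy.spatial.transform import Rotation as Ro
q=manip.state()['tool_rot'];print(Ro.from_quat(np.roll(q,-1)).as_matrix().round(3))
E
```

```text
c1 [0.4717 0.1189 0.0814] 0.001 [0.4707 0.1173] [0.4719 0.1121] [0.4713 0.1147]
c2 [ 0.4503 -0.0991  0.0818] 0.0006 [ 0.4492 -0.1003] [ 0.4506 -0.1033] [ 0.4499 -0.1018]
panL [0.6141 0.1499 0.101 ] 0.0012 [0.6105 0.1456] [0.6132 0.1376] [0.6119 0.1416]
panR [ 0.6324 -0.0485  0.1021] 0.0008 [ 0.6294 -0.0511] [ 0.6317 -0.0562] [ 0.6305 -0.0537]
mouth [ 0.5457 -0.2311  0.0984] 0.0014 [ 0.5457 -0.2306] [ 0.5453 -0.2353] [ 0.5455 -0.233 ]
tool axes cols
[[-0.967  0.253 -0.001]
 [ 0.253  0.967 -0.002]
 [ 0.    -0.002 -1.   ]]
```

{"fn": "move_arm", "kwargs": {
  "rows": [
    [0,0,0,0,0,-4.9,1],
    [0,0,0,0,0,-4.9,1],
    [0,0,0,0,0,-4.9,1],
    [-1.96,-3.06,0,0,0,0,1],
    [-1.96,-3.06,0,0,0,0,1],
    [-1.96,-3.06,0,0,0,0,1],
    [-1.96,-3.06,0,0,0,0,1],
    [-1.96,-3.06,0,0,0,0,1],
    [-1.96,-3.06,0,0,0,0,1],
    [-1.96,-3.06,0,0,0,0,1],
    [-1.96,-3.06,0,0,0,0,1],
    [-1.96,-3.06,0,0,0,0,1],
    [-1.96,-3.06,0,0,0,0,1],
    [-1.96,-3.06,0,0,0,0,1],
    [-1.96,-3.06,0,0,0,0,1],
    [-1.96,-3.06,0,0,0,0,1],
    [-1.96,-3.06,0,0,0,0,1],
    [-1.96,-3.06,0,0,0,0,1],
    [-1.96,-3.06,0,0,0,0,1]
  ]
}}

```text
time: 1.73
tool_pos: [0.4726, 0.1135, 0.2501]
tool_rot: [0.0, -0.0, 1.0, 0.0]
contact_force: [0.5, 0.2, 1.4]
gripper_width: 0.997
grasp_force: 0.0
```

{"fn": "move_arm", "kwargs": {
  "rows": [
    [0,0,0,0,0,0,1],
    [0,0,0,0,0,0,1]
  ]
}}

```text
time: 1.9
tool_pos: [0.4724, 0.114, 0.2499]
tool_rot: [-0.001, 0.001, 1.0, 0.0]
contact_force: [-0.0, 0.4, 0.1]
gripper_width: 0.999
grasp_force: 0.0
```

```bash
python3 - <<'E'
from h import *
from scipy.spatial.transform import Rotation as Ro
s=manip.state();print(s['time'],s['tool_pos'],Ro.from_quat(np.roll(s['tool_rot'],-1)).as_matrix().round(3),s['joint_pos'].round(2))
W=grab('wrist');T=s['tool_pos'];print('tcp px',proj(W,T),'c1 expected',proj(W,[.4713,.1147,.084]))
cv2.imwrite('pics/w1.png',cv2.resize(W['img'],(800,600)))
E
```

```text
1.9 [0.47243248 0.11396815 0.24986501] [[-1.     0.003 -0.001]
 [ 0.003  1.     0.   ]
 [ 0.001  0.    -1.   ]] [ 0.08 -0.29  1.93  0.    1.5  -1.48]
tcp px [251.27668256 260.33208632] c1 expected [251.41957265 178.79639185]
```

View pics/w1.png

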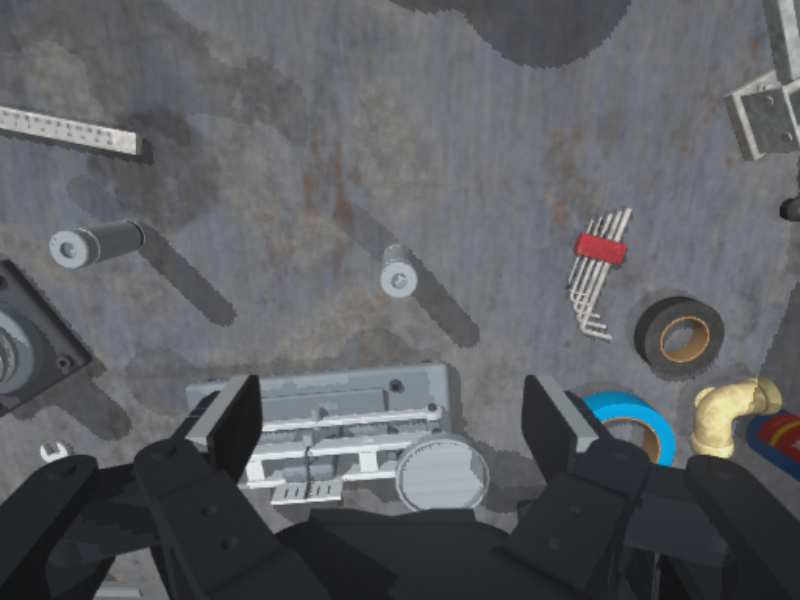

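The wrist view shows cartridge 1's top at (398,279), cartridge 2's top at (70,249) and the left pan rim centre at (442,474), close to my prediction.

```bash
python3 - <<'E'
from h import *
W=load('wrist')
for n,u,v,z in(('c1',398,279,.084),('c2',70,249,.084),('panL',442,474,.106)): print(n,onz(W,u*.64,v*.64,z).round(4))
E
```

```text
c1 [0.4711 0.1182 0.084 ]
c2 [ 0.4501 -0.0989  0.084 ]
panL [0.6092 0.1496 0.106 ]
```

{"fn": "move_arm", "kwargs": {
  "rows": [
    [0.13,0.4,2.6,0,0,0,1],
    [0,0,2.6,0,0,0,1],
    [0,0,2.6,0,0,0,0.5],
    [0,0,2.6,0,0,0,0.3],
    [0,0,2.6,0,0,0,0.2],
    [0,0,2.6,0,0,0,0.1],
    [0,0,2.6,0,0,0,0],
    [0,0,0,0,0,0,0],
    [0,0,0,0,0,0,-0.1],
    [0,0,0,0,0,0,-0.2],
    [0,0,0,0,0,0,-0.3],
    [0,0,0,0,0,0,-0.4],
    [0,0,0,0,0,0,-0.6],
    [0,0,0,0,0,0,-1],
    [0,0,0,0,0,0,-1]
  ]
}}

```text
time: 3.2
tool_pos: [0.4725, 0.1193, 0.0708]
tool_rot: [0.002, -0.0, 1.0, 0.0]
contact_force: [-0.3, -1.2, 6.9]
gripper_width: 0.287
grasp_force: 58.8
```

{"fn": "move_arm", "kwargs": {
  "rows": [
    [0,0,-1.0,0,0,0,-1],
    [0,0,-2.5,0,0,0,-1],
    [0,0,-2.5,0,0,0,-1],
    [0,0,-2.5,0,0,0,-1],
    [0,0,-2.5,0,0,0,-1],
    [0,0,-2.0,0,0,0,-1],
    [0,0,0,0,0,0,-1],
    [0,0,0,0,0,0,-1]
  ]
}}

```text
time: 3.87
tool_pos: [0.4711, 0.1193, 0.1993]
tool_rot: [0.001, -0.0, 1.0, 0.0]
contact_force: [-0.9, 0.7, -4.4]
gripper_width: 0.286
grasp_force: 59.6
```

{"fn": "move_arm", "kwargs": {
  "rows": [
    [-2.0,0.4,0,0,0,0,-1],
    [-3.0,0.6,0,0,0,0,-1],
    [-3.0,0.6,0,0,0,0,-1],
    [-3.0,0.6,0,0,0,0,-1],
    [-2.0,0.4,0,0,0,0,-1],
    [-1.0,0.2,0,0,0,0,-1],
    [0,0,0,0,0,0,-1],
    [0,0,1,0,0,0,-1],
    [0,0,0.8,0,0,0,-1],
    [0,0,0,0,0,0,-1],
    [0,0,0,0,0,0,-1],
    [0,0,0,0,0,0,-1]
  ]
}}

```text
time: 4.87
tool_pos: [0.61, 0.1473, 0.18]
tool_rot: [-0.0, -0.0, 1.0, -0.0]
contact_force: [-0.5, -0.3, -4.1]
gripper_width: 0.284
grasp_force: 59.5
```

```bash
python3 - <<'E'
from h import *
F=[]
S=grab('scene');D=grab('side')
for n in range(4): s=manip.state();F.append(s['contact_force'][2]);grab('wrist')
print(F,s['tool_pos'])
T=s['tool_pos']+np.array([0,0,-.07]);print('foot px',proj(S,T),proj(D,T))
a=S['img'][120:200,190:270];b=D['img'][120:200,220:300]
cv2.imwrite('pics/p1.png',cv2.resize(np.hstack([a,b]),None,fx=5,fy=5,interpolation=cv2.INTER_CUBIC))
E
```

```text
[np.float64(-3.612445139552076), np.float64(-2.7456565284381464), np.float64(-3.6489637827487793), np.float64(-3.5073702685506203)] [0.6109881  0.14741692 0.18098696]
foot px [228.9122611  159.83794628] [262.05075958 159.09851022]
```

View pics/p1.png

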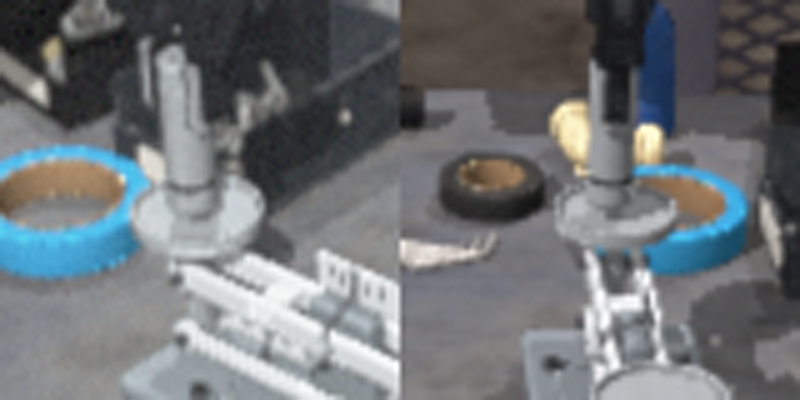

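The force reads about 3.5 N, so this looks like the heavy one. The foot sits over the pan, a few mm toward the camera, so I'll nudge it and lower gently.

{"fn": "move_arm", "kwargs": {
  "rows": [
    [-0.3,0.3,0,0,0,0,-1],
    [0,0,0.4,0,0,0,-1],
    [0,0,0.4,0,0,0,-1],
    [0,0,0.3,0,0,0,-1],
    [0,0,0.3,0,0,0,-1],
    [0,0,0.3,0,0,0,-1],
    [0,0,0.3,0,0,0,-1],
    [0,0,0.3,0,0,0,-1],
    [0,0,0.3,0,0,0,-1],
    [0,0,0,0,0,0,-1],
    [0,0,0,0,0,0,-1],
    [0,0,0,0,0,0,-1]
  ]
}}

```text
time: 6.17
tool_pos: [0.6139, 0.1504, 0.1546]
tool_rot: [0.0, -0.0, 1.0, -0.0]
contact_force: [-0.1, -0.4, -0.9]
gripper_width: 0.287
grasp_force: 59.8
```

```bash
python3 - <<'E'
from h import *
F=[]
S=grab('scene');D=grab('side')
for n in range(4): s=manip.state();F.append(s['contact_force'][2]);grab('wrist')
print(F,s['tool_pos'])
E
```

```text
[np.float64(-0.650729607342779), np.float64(-0.6032729974277757), np.float64(-1.004594029488041), np.float64(0.08593592500441605)] [0.61386557 0.15034194 0.15451247]
```

{"fn": "move_arm", "kwargs": {
  "rows": [
    [0,0,0.2,0,0,0,-1],
    [0,0,0.2,0,0,0,-1],
    [0,0,0,0,0,0,-1],
    [0,0,0,0,0,0,-0.6],
    [0,0,0,0,0,0,-0.4],
    [0,0,0,0,0,0,-0.3],
    [0,0,0,0,0,0,-0.2],
    [0,0,0,0,0,0,0],
    [0,0,0,0,0,0,0.4],
    [0,0,0,0,0,0,0.4],
    [0,0,-2,0,0,0,0.4],
    [0,0,-3,0,0,0,0.6],
    [0,0,-3.5,0,0,0,1],
    [0,0,-1.5,0,0,0,1],
    [0,0,0,0,0,0,1],
    [0,0,0,0,0,0,1]
  ]
}}

```text
time: 7.8
tool_pos: [0.6143, 0.1505, 0.2513]
tool_rot: [0.001, -0.0, 1.0, 0.0]
contact_force: [-0.3, -0.5, 0.0]
gripper_width: 0.999
grasp_force: 0.0
```

```bash
python3 - <<'E'
from h import *
S=grab('scene');D=grab('side');W=grab('wrist')
s=manip.state();print(s['time'],s['tool_pos'],s['tool_rot'])
a=S['img'][120:200,190:290];b=D['img'][135:215,220:300]
w=cv2.resize(W['img'][180:384,150:400],None,fx=1.2,fy=1.2)
t=cv2.resize(np.hstack([a,b]),None,fx=4,fy=4,interpolation=cv2.INTER_CUBIC)
o=np.zeros((600,720,3),np.uint8);o[:320]=t;o[330:330+w.shape[0],:w.shape[1]]=w
cv2.imwrite('pics/p2.png',o)
E
```

```text
7.95 [0.61266374 0.15026414 0.24749923] [-2.08669393e-03 -3.72109888e-04  9.99997723e-01 -2.49449994e-04]
```

View pics/p2.png

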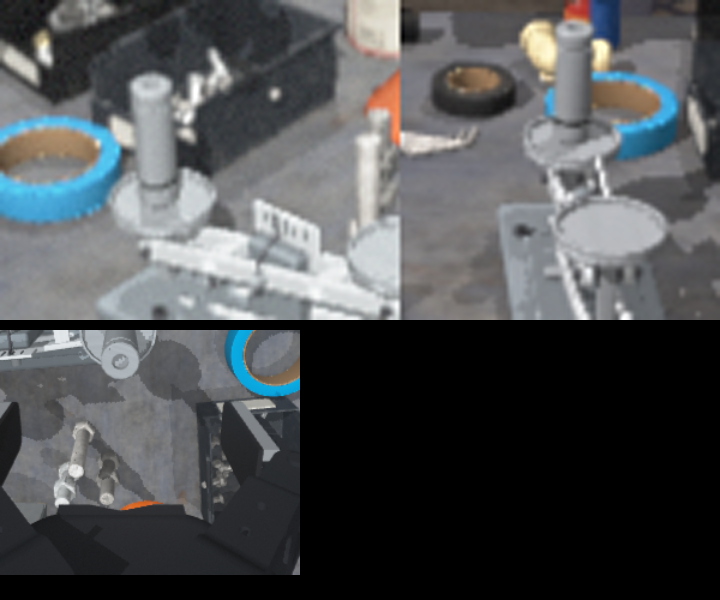

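Cartridge 1 stands upright in the left pan, roughly centred, with the left pan down and the right pan raised. I'll fetch cartridge 2 next.

{"fn": "move_arm", "kwargs": {
  "rows": [
    [0.82,-1.24,0,0,0,0,1],
    [1.64,-2.48,0,0,0,0,1],
    [1.64,-2.48,0,0,0,0,1],
    [1.64,-2.48,0,0,0,0,1],
    [1.64,-2.48,0,0,0,0,1],
    [1.64,-2.48,0,0,0,0,1],
    [1.64,-2.48,0,0,0,0,1],
    [1.64,-2.48,0,0,0,0,1],
    [1.64,-2.48,0,0,0,0,1],
    [1.64,-2.48,0,0,0,0,1],
    [0.82,-1.23,0,0,0,0,1],
    [0,0,2,0,0,0,1],
    [0,0,3,0,0,0,1],
    [0,0,0,0,0,0,1],
    [0,0,0,0,0,0,1],
    [0,0,0,0,0,0,1]
  ]
}}

```text
time: 9.28
tool_pos: [0.4499, -0.0975, 0.2003]
tool_rot: [-0.0, -0.001, 1.0, 0.0]
contact_force: [-0.3, 0.0, 0.7]
gripper_width: 1.001
grasp_force: 0.0
```

```bash
python3 - <<'E'
from h import *
s=manip.state();print(s['time'],s['tool_pos'])
W=grab('wrist');p=proj(W,[.45,-.0975,.084]);print(p)
x,y=p.astype(int);x=min(max(x,40),470);y=min(max(y,40),340)
c=W['img'][y-40:y+40,x-40:x+40];g=cv2.medianBlur(cv2.cvtColor(c,cv2.COLOR_BGR2GRAY),3)
h=cv2.HoughCircles(g,cv2.HOUGH_GRADIENT,1,20,param1=80,param2=12,minRadius=8,maxRadius=22)
print(h)
if h is not None:
    for q in h[0]: print(onz(W,x-40+q[0],y-40+q[1],.084),q[2], np.linalg.norm(onz(W,x-40+q[0]+q[2],y-40+q[1],.084)-onz(W,x-40+q[0],y-40+q[1],.084)))
E
```

```text
9.2833 [ 0.44992415 -0.09745558  0.20029699]
[250.7381148  193.29040631]
[[[38.5 41.5 14.4]]]
[ 0.45112539 -0.09948853  0.084     ] 14.4 0.012808383666678167
```

{"fn": "move_arm", "kwargs": {
  "rows": [
    [-0.1,-0.15,2.6,0,0,0,0.6],
    [0,0,2.6,0,0,0,0.4],
    [0,0,2.6,0,0,0,0.2],
    [0,0,2.6,0,0,0,0.1],
    [0,0,2.6,0,0,0,0],
    [0,0,0,0,0,0,0],
    [0,0,0,0,0,0,-0.1],
    [0,0,0,0,0,0,-0.2],
    [0,0,0,0,0,0,-0.3],
    [0,0,0,0,0,0,-0.4],
    [0,0,0,0,0,0,-0.6],
    [0,0,0,0,0,0,-1],
    [0,0,0,0,0,0,-1]
  ]
}}

```text
time: 10.42
tool_pos: [0.4529, -0.0997, 0.0732]
tool_rot: [0.002, -0.0, 1.0, -0.001]
contact_force: [-0.6, 1.9, 7.0]
gripper_width: 0.281
grasp_force: 58.8
```

{"fn": "move_arm", "kwargs": {
  "rows": [
    [0,0,-1.0,0,0,0,-1],
    [0,0,-2.5,0,0,0,-1],
    [0,0,-2.5,0,0,0,-1],
    [0,0,-2.5,0,0,0,-1],
    [0,0,-2.5,0,0,0,-1],
    [0,0,-2.0,0,0,0,-1],
    [0,0,-1.0,0,0,0,-1],
    [-2,0.6,0,0,0,0,-1],
    [-3,0.8,0,0,0,0,-1],
    [-4,1.1,0,0,0,0,-1],
    [-4,1.1,0,0,0,0,-1],
    [-3,0.8,0,0,0,0,-1],
    [-2,0.6,0,0,0,0,-1],
    [0,0,0,0,0,0,-1],
    [0,0,0,0,0,0,-1],
    [0,0,0,0,0,0,-1]
  ]
}}

```text
time: 11.75
tool_pos: [0.63, -0.049, 0.2094]
tool_rot: [-0.001, -0.0, 1.0, 0.0]
contact_force: [-0.1, -0.5, -0.8]
gripper_width: 0.285
grasp_force: 59.5
```

```bash
python3 - <<'E'
from h import *
F=[]
for n in range(5): s=manip.state();F.append(round(float(s['contact_force'][2]),2));grab('wrist')
print(F,s['tool_pos'],s['time'])
E
```

```text
[-0.84, -1.84, -1.76, -1.85, -2.27] [ 0.63009915 -0.04933432  0.21039647] 11.95
```

{"fn": "move_arm", "kwargs": {
  "rows": [
    [0,0,0.4,0,0,0,-1],
    [0,0,0.4,0,0,0,-1],
    [0,0,0.4,0,0,0,-1],
    [0,0,0.3,0,0,0,-1],
    [0,0,0.3,0,0,0,-1],
    [0,0,0.2,0,0,0,-1],
    [0,0,0.2,0,0,0,-1],
    [0,0,0.2,0,0,0,-1],
    [0,0,0.2,0,0,0,-1],
    [0,0,0,0,0,0,-1],
    [0,0,0,0,0,0,-1],
    [0,0,0,0,0,0,-1]
  ]
}}

```text
time: 13.0
tool_pos: [0.6311, -0.0491, 0.1846]
tool_rot: [0.0, -0.0, 1.0, -0.0]
contact_force: [-1.7, -1.2, 0.3]
gripper_width: 0.286
grasp_force: 59.7
```

```bash
python3 - <<'E'
from h import *
F=[]
D=grab('side');S=grab('scene')
for n in range(4): s=manip.state();F.append(round(float(s['contact_force'][2]),2));grab('wrist')
print(F,s['tool_pos'],s['time'])
a=S['img'][120:220,200:320];b=D['img'][130:230,220:320]
cv2.imwrite('pics/p3.png',cv2.resize(np.hstack([a,b]),None,fx=3.6,fy=3.6,interpolation=cv2.INTER_CUBIC))
E
```

```text
[0.31, -0.66, 0.23, 0.04] [ 0.63106009 -0.04905046  0.18451032] 13.25
```

View pics/p3.png

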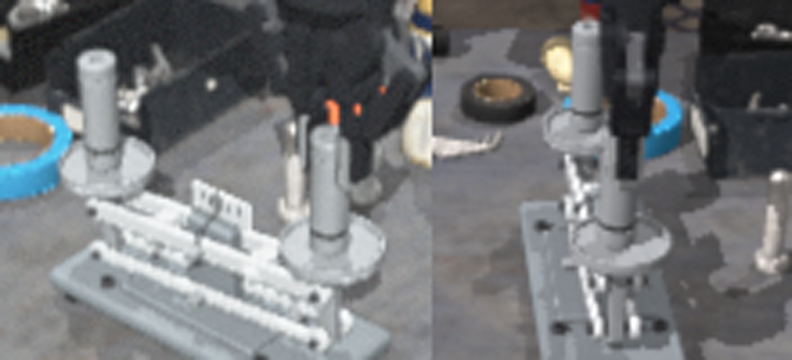

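Cartridge 2's foot is centred in the right pan and the wrist load is about 0 N, so I'll release it.

{"fn": "move_arm", "kwargs": {
  "rows": [
    [0,0,0,0,0,0,-0.6],
    [0,0,0,0,0,0,-0.4],
    [0,0,0,0,0,0,-0.3],
    [0,0,0,0,0,0,-0.2],
    [0,0,0,0,0,0,0],
    [0,0,0,0,0,0,0.3],
    [0,0,0,0,0,0,0.3],
    [0,0,-2,0,0,0,0.4],
    [0,0,-3,0,0,0,0.4],
    [0,0,-3.5,0,0,0,0.6],
    [0,0,-1,0,0,0,1],
    [0,0,0,0,0,0,1],
    [0,0,0,0,0,0,1],
    [0,0,0,0,0,0,1],
    [0,0,0,0,0,0,1],
    [0,0,0,0,0,0,1],
    [0,0,0,0,0,0,1],
    [0,0,0,0,0,0,1],
    [0,0,0,0,0,0,1],
    [0,0,0,0,0,0,1]
  ]
}}

```text
time: 14.97
tool_pos: [0.6309, -0.049, 0.2792]
tool_rot: [-0.0, -0.0, 1.0, 0.0]
contact_force: [0.3, -0.6, 0.3]
gripper_width: 0.998
grasp_force: 0.0
```

{"fn": "move_arm", "kwargs": {
  "rows": [
    [0,1,0,0,0,0,1],
    [0.1,3,0,0,0,0,1],
    [0.3,4,0,0,0,0,1],
    [0.3,4,0,0,0,0,1],
    [0.4,4,0,0,0,0,1],
    [0.4,3,0,0,0,0,1],
    [0.2,0.9,0,0,0,0,1],
    [0,0,0,0,0,0,1],
    [0,0,0,0,0,0,1],
    [0,0,0,0,0,0,1],
    [0,0,0,0,0,0,1]
  ]
}}

```text
time: 15.88
tool_pos: [0.6141, 0.1486, 0.2793]
tool_rot: [0.0, 0.001, 1.0, -0.0]
contact_force: [-0.1, 0.2, 0.1]
gripper_width: 0.997
grasp_force: 0.0
```

```bash
python3 - <<'E'
from h import *
s=manip.state();print(s['time'],s['tool_pos'])
S=grab('scene');D=grab('side');W=grab('wrist')
z=.092+.084;p=proj(W,[.614,.15,z]);print(p)
x,y=p.astype(int)
c=W['img'][y-50:y+50,x-50:x+50];g=cv2.medianBlur(cv2.cvtColor(c,cv2.COLOR_BGR2GRAY),3)
h=cv2.HoughCircles(g,cv2.HOUGH_GRADIENT,1,20,param1=80,param2=12,minRadius=12,maxRadius=30)
if h is not None:
    for q in h[0]:
        a=onz(W,x-50+q[0],y-50+q[1],z); print(a,q[2],np.linalg.norm(onz(W,x-50+q[0]+q[2],y-50+q[1],z)-a))
a=S['img'][120:220,200:320];b=D['img'][130:230,220:320]
o=np.zeros((600,792,3),np.uint8)
o[:300,:660]=cv2.resize(np.hstack([a,b]),None,fx=3,fy=3,interpolation=cv2.INTER_CUBIC)
o[304:592,:384]=cv2.resize(W['img'],(384,288))
cv2.imwrite('pics/p4.png',o)
E
```

```text
15.8833 [0.61407974 0.14856329 0.27928975]
[252.50052304 197.41161091]
[0.5942046  0.14914838 0.176     ] 29.4 0.024230849348783497
[0.61143251 0.15083746 0.176     ] 14.5 0.012200509222261468
[0.62663324 0.12688789 0.176     ] 19.1 0.01636152188154586
[0.60099384 0.12837667 0.176     ] 12.5 0.01038703231124552
```

View pics/p4.png

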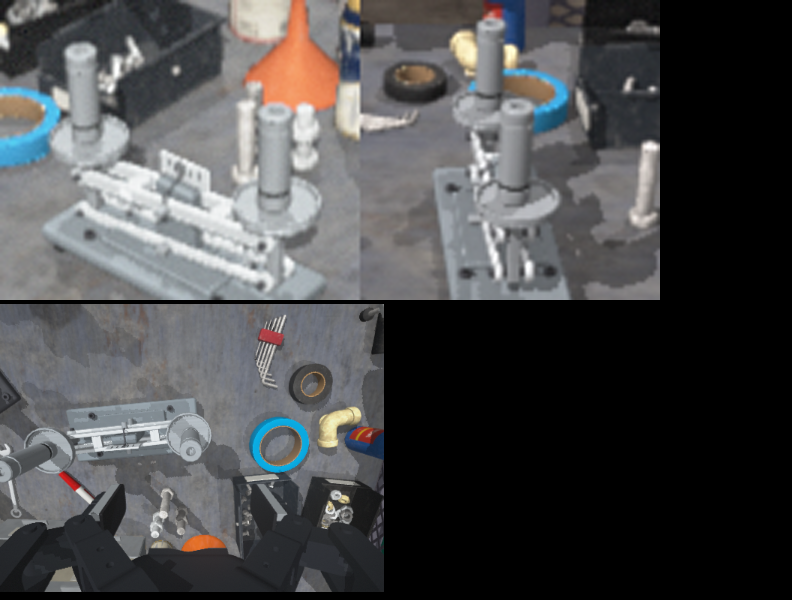

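Both cartridges stand upright in their pans and the left pan is lower. That agrees with the measured loads of 3.5 N against 1.9 N, so cartridge 1 on the left is the heavy one. I'll grasp it.

{"fn": "move_arm", "kwargs": {
  "rows": [
    [0.1,0.15,2,0,0,0,0.8],
    [0,0,2.5,0,0,0,0.6],
    [0,0,2.5,0,0,0,0.4],
    [0,0,2.5,0,0,0,0.2],
    [0,0,1.5,0,0,0,0.1],
    [0,0,0.65,0,0,0,0],
    [0,0,0,0,0,0,-0.1],
    [0,0,0,0,0,0,-0.2],
    [0,0,0,0,0,0,-0.25],
    [0,0,0,0,0,0,-0.3],
    [0,0,0,0,0,0,-0.35],
    [0,0,0,0,0,0,-0.4],
    [0,0,0,0,0,0,-0.5],
    [0,0,0,0,0,0,-1],
    [0,0,0,0,0,0,-1]
  ]
}}

```text
time: 17.28
tool_pos: [0.6132, 0.1515, 0.1632]
tool_rot: [0.001, -0.0, 1.0, 0.0]
contact_force: [1.6, -0.2, 0.2]
gripper_width: 0.285
grasp_force: 58.7
```

{"fn": "move_arm", "kwargs": {
  "rows": [
    [0,0,-0.5,0,0,0,-1],
    [0,0,-0.5,0,0,0,-1],
    [0,0,-1,0,0,0,-1],
    [0,0,-1,0,0,0,-1],
    [0,0,-1.5,0,0,0,-1],
    [0,0,-2,0,0,0,-1],
    [0,0,-2,0,0,0,-1],
    [0,0,-2,0,0,0,-1],
    [0,0,-1,0,0,0,-1],
    [0,0,0,0,0,0,-1]
  ]
}}

```text
time: 18.12
tool_pos: [0.6143, 0.1517, 0.2827]
tool_rot: [0.003, -0.0, 1.0, 0.0]
contact_force: [1.2, 0.6, -2.6]
gripper_width: 0.287
grasp_force: 59.1
```

{"fn": "move_arm", "kwargs": {
  "rows": [
    [0.1,-1.5,0,0,0,0,-1],
    [0.1,-3,0,0,0,0,-1],
    [0.2,-3.5,0,0,0,0,-1],
    [0.2,-3.5,0,0,0,0,-1],
    [0.2,-3.5,0,0,0,0,-1],
    [0.2,-3.5,0,0,0,0,-1],
    [0.2,-3.5,0,0,0,0,-1],
    [0.2,-3.5,0,0,0,0,-1],
    [0.2,-3.5,0,0,0,0,-1],
    [0.1,-3.5,0,0,0,0,-1],
    [0.1,-3,0,0,0,0,-1],
    [0,-2,0,0,0,0,-1],
    [0,0,0,0,0,0,-1],
    [0,0,0,0,0,0,-1],
    [0,0,0,0,0,0,-1]
  ]
}}

```text
time: 19.37
tool_pos: [0.5943, -0.2232, 0.2762]
tool_rot: [-0.001, -0.0, 1.0, 0.001]
contact_force: [0.1, 0.1, -3.2]
gripper_width: 0.291
grasp_force: 59.7
```

```bash
python3 - <<'E'
from h import *
F=[]
for i in range(3): W=grab('wrist');s=manip.state();F.append(s['contact_force'][2])
print(s['time'],s['tool_pos'],F)
z=.1;p=proj(W,[.5455,-.2285,z]);print(p, proj(W,s['tool_pos']-[0,0,.07]))
x,y=p.astype(int);c=W['img'][y-45:y+45,x-45:x+45];g=cv2.cvtColor(c,cv2.COLOR_BGR2GRAY)
for r0,r1 in((10,15),(15,19),(18,28)):
  h=cv2.HoughCircles(g,cv2.HOUGH_GRADIENT,1,3,param1=80,param2=10,minRadius=r0,maxRadius=r1)
  if h is not None:
    for q in h[0][:4]:
        a=onz(W,x-45+q[0],y-45+q[1],z); print(a.round(4),q,np.linalg.norm(onz(W,x-45+q[0]+q[2],y-45+q[1],z)-a).round(4))
cv2.imwrite('pics/w5.png',np.hstack([cv2.resize(c,(600,600),interpolation=cv2.INTER_CUBIC)]))
E
```

```text
19.5167 [ 0.59494287 -0.22241848  0.27734787] [np.float64(-3.023721495742791), np.float64(-3.146606521354068), np.float64(-4.401375215625865)]
[244.98282589 131.43951089] [250.98024553 211.65830832]
[ 0.5425 -0.2332  0.1   ] [41.5 42.5 14.4] 0.015
[ 0.5456 -0.2342  0.1   ] [40.5 45.5 14.4] 0.015
[ 0.5384 -0.23    0.1   ] [44.5 38.5 14.4] 0.0149
[ 0.5456 -0.2269  0.1   ] [47.5 45.5 14.4] 0.015
[ 0.5435 -0.2321  0.1   ] [42.5 43.5 16.1] 0.0168
[ 0.5497 -0.2353  0.1   ] [39.5 49.5 17.2] 0.018
[ 0.5384 -0.2228  0.1   ] [51.5 38.5 17.2] 0.0179
[ 0.5456 -0.2374  0.1   ] [37.5 45.5 17.2] 0.018
[ 0.5445 -0.2332  0.1   ] [41.5 44.5 20.7] 0.0216
[ 0.5446 -0.2374  0.1   ] [37.5 44.5 24.1] 0.0252
[ 0.5517 -0.2227  0.1   ] [51.5 51.5 27.4] 0.0288
[ 0.5344 -0.2331  0.1   ] [41.5 34.5 27.4] 0.0283
```

View pics/w5.png

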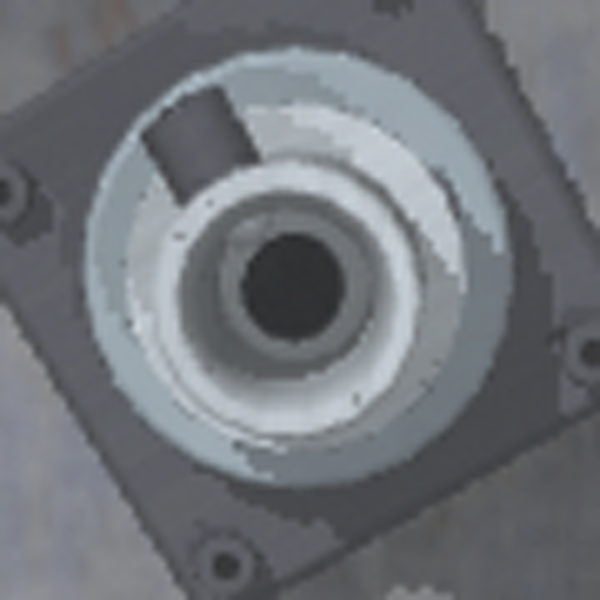

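The nose outline in the crop is centred at about (288,296). It has a measured radius of 21.6 mm against the real 21.5 mm, which puts the mouth at about (0.5447, -0.232). I'll hover just above it and check alignment by differencing against the earlier frames.

{"fn": "move_arm", "kwargs": {
  "rows": [
    [1,-0.2,0,0,0,0,-1],
    [2,-0.4,0,0,0,0,-1],
    [1.5,-0.3,0,0,0,0,-1],
    [0.5,-0.05,1,0,0,0,-1],
    [0,0,2,0,0,0,-1],
    [0,0,2,0,0,0,-1],
    [0,0,2,0,0,0,-1],
    [0,0,1.5,0,0,0,-1],
    [0,0,0.6,0,0,0,-1],
    [0,0,0,0,0,0,-1],
    [0,0,0,0,0,0,-1],
    [0,0,0,0,0,0,-1]
  ]
}}

```text
time: 20.52
tool_pos: [0.5458, -0.2333, 0.1884]
tool_rot: [0.001, -0.001, 1.0, -0.001]
contact_force: [-0.5, 0.2, -3.3]
gripper_width: 0.283
grasp_force: 59.6
```

```bash
cp pics/scene.pkl pics/scene_b.pkl; cp pics/side.pkl pics/side_b.pkl; cat > al.py <<'E'
from h import *
s=manip.state();print(s['time'],s['tool_pos'].round(4),s['contact_force'].round(2))
T=s['tool_pos']
for n in('scene','side'):
    b=load(n+'_b');f=grab(n)
    d=cv2.absdiff(cv2.GaussianBlur(f['img'],(3,3),0),cv2.GaussianBlur(b['img'],(3,3),0)).max(2)
    print(n,'mouth px',proj(b,[.5447,-.232,.1]).round(1))
    for k in(.03,.038,.046):
        p=proj(f,T-[0,0,.07-k]);r=int(round(p[1]));w=d[r,int(p[0])-16:int(p[0])+17]
        i=np.where(w>22)[0]+int(p[0])-16
        print(' row',r,'pred col',p[0].round(1),'span',i.min(),i.max(),(i.min()+i.max())/2,len(i),list(w) if k==.038 else '')
    # nose outer silhouette from gradient on a row 25 mm below the mouth
    q=proj(b,[.5447,-.232,.078]);r=int(q[1]);g=cv2.cvtColor(b['img'],cv2.COLOR_BGR2GRAY)[r-1:r+2].mean(0)
    print(' nose row',r,'pred',q[0].round(1),list(g[int(q[0])-18:int(q[0])+19].astype(int)),int(q[0])-18)
E
python3 al.py
```

```text
20.5167 [ 0.5458 -0.2333  0.1884] [-0.54  0.23 -3.3 ]
scene mouth px [330.1 248.2]
 row 230 pred col 332.7 span 321 336 328.5 14 
 row 226 pred col 332.9 span 320 335 327.5 14 [np.uint8(9), np.uint8(10), np.uint8(7), np.uint8(7), np.uint8(26), np.uint8(36), np.uint8(37), np.uint8(36), np.uint8(36), np.uint8(32), np.uint8(17), np.uint8(7), np.uint8(23), np.uint8(35), np.uint8(43), np.uint8(48), np.uint8(50), np.uint8(49), np.uint8(41), np.uint8(27), np.uint8(18), np.uint8(18), np.uint8(15), np.uint8(6), np.uint8(11), np.uint8(18), np.uint8(11), np.uint8(2), np.uint8(9), np.uint8(11), np.uint8(11), np.uint8(10), np.uint8(9)]
 row 223 pred col 333.2 span 318 344 331.0 22 
 nose row 256 pred 329.4 [np.int64(123), np.int64(125), np.int64(129), np.int64(124), np.int64(125), np.int64(114), np.int64(93), np.int64(99), np.int64(119), np.int64(137), np.int64(150), np.int64(158), np.int64(162), np.int64(158), np.int64(152), np.int64(159), np.int64(169), np.int64(181), np.int64(193), np.int64(207), np.int64(208), np.int64(206), np.int64(197), np.int64(193), np.int64(184), np.int64(174), np.int64
[... 640 characters left out ...]
8(7), np.uint8(7), np.uint8(7), np.uint8(7), np.uint8(7), np.uint8(7), np.uint8(7)]
 row 221 pred col 233.3 span 227 238 232.5 11 
 nose row 254 pred 232.6 [np.int64(126), np.int64(126), np.int64(123), np.int64(83), np.int64(70), np.int64(81), np.int64(84), np.int64(79), np.int64(78), np.int64(76), np.int64(73), np.int64(94), np.int64(157), np.int64(175), np.int64(189), np.int64(187), np.int64(183), np.int64(178), np.int64(172), np.int64(166), np.int64(159), np.int64(153), np.int64(146), np.int64(129), np.int64(119), np.int64(105), np.int64(93), np.int64(83), np.int64(81), np.int64(94), np.int64(108), np.int64(108), np.int64(103), np.int64(101), np.int64(101), np.int64(99), np.int64(98)] 214
```

{"fn": "move_arm", "kwargs": {
  "rows": [
    [0,0,0.5,0,0,0,-1],
    [0,0,0.5,0,0,0,-1],
    [0,0,0.4,0,0,0,-1],
    [0,0,0,0,0,0,-1],
    [0,0,0,0,0,0,-1]
  ]
}}

```text
time: 21.03
tool_pos: [0.5447, -0.2328, 0.172]
tool_rot: [-0.001, -0.0, 1.0, 0.0]
contact_force: [0.5, 0.1, -4.3]
gripper_width: 0.287
grasp_force: 59.7
```

{"fn": "move_arm", "kwargs": {
  "rows": [
    [0,0,0.2,0,0,0,-1],
    [0,0,0.2,0,0,0,-1],
    [0,0,0,0,0,0,-1]
  ]
}}

```text
time: 21.28
tool_pos: [0.5449, -0.233, 0.1683]
tool_rot: [-0.0, -0.0, 1.0, 0.0]
contact_force: [-0.5, -0.2, -3.3]
gripper_width: 0.281
grasp_force: 59.7
```

{"fn": "move_arm", "kwargs": {
  "rows": [
    [0,0,0.2,0,0,0,-1],
    [0,0,0,0,0,0,-1]
  ]
}}

```text
time: 21.45
tool_pos: [0.545, -0.233, 0.1665]
tool_rot: [-0.0, -0.0, 1.0, 0.0]
contact_force: [0.4, -0.6, -4.2]
gripper_width: 0.289
grasp_force: 59.7
```

{"fn": "move_arm", "kwargs": {
  "rows": [
    [0,0,0.2,0,0,0,-1],
    [0,0,0,0,0,0,-1]
  ]
}}

```text
time: 21.62
tool_pos: [0.5456, -0.233, 0.1652]
tool_rot: [0.001, -0.0, 1.0, 0.0]
contact_force: [0.7, 0.6, -2.0]
gripper_width: 0.287
grasp_force: 59.8
```

{"fn": "move_arm", "kwargs": {
  "rows": [
    [0,0,0.2,0,0,0,-1],
    [0,0,0,0,0,0,-1]
  ]
}}

```text
time: 21.78
tool_pos: [0.5461, -0.233, 0.164]
tool_rot: [0.001, -0.0, 1.0, -0.0]
contact_force: [1.8, 2.3, 1.1]
gripper_width: 0.283
grasp_force: 60.2
```

{"fn": "move_arm", "kwargs": {
  "rows": [
    [0,0,0.2,0,0,0,-1],
    [0,0,0,0,0,0,-1]
  ]
}}

```text
time: 21.95
tool_pos: [0.5461, -0.2328, 0.1618]
tool_rot: [0.001, -0.0, 1.0, 0.0]
contact_force: [3.2, 3.4, 1.4]
gripper_width: 0.28
grasp_force: 60.4
```

Contact with the cone is pushing the tool toward +x and +y. I'll shift that way.

{"fn": "move_arm", "kwargs": {
  "rows": [
    [-0.1,0.1,0,0,0,0,-1],
    [0,0,0,0,0,0,-1]
  ]
}}

```text
time: 22.12
tool_pos: [0.5466, -0.2322, 0.1613]
tool_rot: [0.001, -0.001, 1.0, -0.0]
contact_force: [1.8, 1.7, 2.1]
gripper_width: 0.288
grasp_force: 60.4
```

{"fn": "move_arm", "kwargs": {
  "rows": [
    [0,0,0.15,0,0,0,-1],
    [0,0,0,0,0,0,-1]
  ]
}}

```text
time: 22.28
tool_pos: [0.5463, -0.2319, 0.1587]
tool_rot: [0.0, -0.0, 1.0, 0.0]
contact_force: [4.4, 1.7, -1.9]
gripper_width: 0.285
grasp_force: 59.9
```

{"fn": "move_arm", "kwargs": {
  "rows": [
    [-0.03,0.05,0.2,0,0,0,-1],
    [0,0,0,0,0,0,-1]
  ]
}}

```text
time: 22.45
tool_pos: [0.5462, -0.2314, 0.1562]
tool_rot: [-0.0, -0.0, 1.0, 0.0]
contact_force: [5.0, 1.6, -3.4]
gripper_width: 0.282
grasp_force: 59.7
```

{"fn": "move_arm", "kwargs": {
  "rows": [
    [0,0,0.2,0,0,0,-1],
    [0,0,0,0,0,0,-1]
  ]
}}

```text
time: 22.62
tool_pos: [0.5461, -0.2314, 0.1542]
tool_rot: [-0.0, -0.0, 1.0, 0.0]
contact_force: [5.0, 0.6, -5.2]
gripper_width: 0.284
grasp_force: 59.7
```

{"fn": "move_arm", "kwargs": {
  "rows": [
    [0,0,0.2,0,0,0,-1],
    [0,0,0,0,0,0,-1]
  ]
}}

```text
time: 22.78
tool_pos: [0.5462, -0.2314, 0.1525]
tool_rot: [-0.0, -0.0, 1.0, 0.0]
contact_force: [4.0, 1.7, -4.3]
gripper_width: 0.285
grasp_force: 59.7
```

{"fn": "move_arm", "kwargs": {
  "rows": [
    [0,0,0.15,0,0,0,-1],
    [0,0,0.15,0,0,0,-1],
    [0,0,0,0,0,0,-1]
  ]
}}

```text
time: 23.03
tool_pos: [0.5463, -0.2315, 0.15]
tool_rot: [-0.0, -0.0, 1.0, 0.0]
contact_force: [4.1, 0.9, -3.5]
gripper_width: 0.288
grasp_force: 59.9
```

{"fn": "move_arm", "kwargs": {
  "rows": [
    [0,0,0.15,0,0,0,-1],
    [0,0,0.1,0,0,0,-1],
    [0,0,0,0,0,0,-1]
  ]
}}

```text
time: 23.28
tool_pos: [0.5463, -0.2316, 0.1476]
tool_rot: [-0.0, -0.0, 1.0, 0.0]
contact_force: [5.8, 2.1, -3.7]
gripper_width: 0.284
grasp_force: 59.9
```

{"fn": "move_arm", "kwargs": {
  "rows": [
    [0,0,0.15,0,0,0,-1],
    [0,0,0.1,0,0,0,-1],
    [0,0,0,0,0,0,-1]
  ]
}}

```text
time: 23.53
tool_pos: [0.5463, -0.2315, 0.145]
tool_rot: [-0.0, -0.0, 1.0, 0.0]
contact_force: [3.6, 2.6, -2.2]
gripper_width: 0.284
grasp_force: 59.9
```

{"fn": "move_arm", "kwargs": {
  "rows": [
    [0,0,0.15,0,0,0,-1],
    [0,0,0.1,0,0,0,-1],
    [0,0,0,0,0,0,-1]
  ]
}}

```text
time: 23.78
tool_pos: [0.5463, -0.2315, 0.1424]
tool_rot: [-0.0, -0.0, 1.0, -0.0]
contact_force: [5.0, 1.8, -3.3]
gripper_width: 0.287
grasp_force: 59.9
```

{"fn": "move_arm", "kwargs": {
  "rows": [
    [0,0,0.15,0,0,0,-1],
    [0,0,0.1,0,0,0,-1],
    [0,0,0,0,0,0,-1]
  ]
}}

```text
time: 24.03
tool_pos: [0.5464, -0.2316, 0.1402]
tool_rot: [-0.0, -0.0, 1.0, -0.0]
contact_force: [4.1, 2.3, -2.5]
gripper_width: 0.284
grasp_force: 60.0
```

{"fn": "move_arm", "kwargs": {
  "rows": [
    [0,0,0.12,0,0,0,-1],
    [0,0,0.12,0,0,0,-1]
  ]
}}

```text
time: 24.2
tool_pos: [0.5469, -0.2317, 0.1395]
tool_rot: [0.0, -0.0, 1.0, -0.0]
contact_force: [1.9, 4.7, 9.5]
gripper_width: 0.287
grasp_force: 61.2
```

{"fn": "move_arm", "kwargs": {
  "rows": [
    [0,0,0.12,0,0,0,-1],
    [0,0,0.12,0,0,0,-1]
  ]
}}

```text
time: 24.37
tool_pos: [0.5472, -0.2318, 0.1389]
tool_rot: [0.001, -0.0, 1.0, -0.0]
contact_force: [-1.3, 6.0, 15.7]
gripper_width: 0.28
grasp_force: 61.9
```

{"fn": "move_arm", "kwargs": {
  "rows": [
    [0,0,0.12,0,0,0,-1],
    [0,0,0.12,0,0,0,-1]
  ]
}}

```text
time: 24.53
tool_pos: [0.5474, -0.2319, 0.1384]
tool_rot: [0.001, -0.0, 1.0, -0.0]
contact_force: [-5.1, 7.9, 24.5]
gripper_width: 0.285
grasp_force: 62.9
```

The stop is felt at about 32 mm depth and the force is high enough. I'll ease off, hold, then release.

{"fn": "move_arm", "kwargs": {
  "rows": [
    [0,0,-0.25,0,0,0,-1],
    [0,0,0,0,0,0,-1],
    [0,0,0,0,0,0,-1]
  ]
}}

```text
time: 24.78
tool_pos: [0.5471, -0.2318, 0.1391]
tool_rot: [0.001, -0.0, 1.0, -0.0]
contact_force: [-0.8, 5.8, 12.6]
gripper_width: 0.289
grasp_force: 61.4
```

{"fn": "move_arm", "kwargs": {
  "rows": [
    [0,0,0,0,0,0,0],
    [0,0,0,0,0,0,0.4],
    [0,0,0,0,0,0,0.6],
    [0,0,0,0,0,0,0.6],
    [0,0,0,0,0,0,0.6],
    [0,0,-2,0,0,0,0.6],
    [0,0,-3,0,0,0,0.6],
    [0,0,-4,0,0,0,1],
    [0,0,-2.6,0,0,0,1],
    [0,0,0,0,0,0,1],
    [0,0,0,0,0,0,1],
    [0,0,0,0,0,0,1]
  ]
}}

```text
time: 25.78
tool_pos: [0.5459, -0.2314, 0.2505]
tool_rot: [-0.001, -0.0, 1.0, 0.0]
contact_force: [-0.2, 0.1, -0.5]
gripper_width: 1.0
grasp_force: 0.0
```

```bash
python3 - <<'E'
from h import *
s=manip.state();print(s['time'],s['tool_pos'],s['contact_force'])
W=grab('wrist');S=grab('scene');D=grab('side')
for z in(.152,.155):
  p=proj(W,[.5465,-.2315,z]);x,y=p.astype(int)
  g=cv2.medianBlur(cv2.cvtColor(W['img'][y-45:y+45,x-45:x+45],cv2.COLOR_BGR2GRAY),3)
  h=cv2.HoughCircles(g,cv2.HOUGH_GRADIENT,1,10,param1=80,param2=12,minRadius=9,maxRadius=30)
  for q in (h[0] if h is not None else []):
    a=onz(W,x-45+q[0],y-45+q[1],z);print(z,a.round(4),np.linalg.norm(onz(W,x-45+q[0]+q[2],y-45+q[1],z)-a).round(4))
# changes near the pans and the mouth in scene/side vs frames before regrasp
for n,f in(('scene',S),('side',D)):
  b=load(n+'_b')
  for nm,X,h in(('L',[.614,.15,0],.14),('R',[.631,-.05,0],.15),('mouth',[.5465,-.2315,0],.13)):
    X[2]=h;u,v=proj(f,X).astype(int);d=cv2.absdiff(f['img'],b['img']).max(2)[v-30:v+30,u-15:u+15]>25
    ys,xs=np.where(d);print(n,nm,(u,v),d.sum(),(ys.min()+v-30,ys.max()+v-30,xs.min()+u-15,xs.max()+u-15))
print('expected top of seated px',proj(S,[.5465,-.2315,.152]),proj(D,[.5465,-.2315,.152]))
E
```

```text
25.7833 [ 0.5458606  -0.23144151  0.25052528] [-0.16853146  0.05204059 -0.47297816]
0.152 [ 0.5373 -0.2333  0.152 ] 0.0222
0.152 [ 0.519  -0.2349  0.152 ] 0.0236
0.152 [ 0.5289 -0.2366  0.152 ] 0.0238
0.152 [ 0.5348 -0.2252  0.152 ] 0.024
0.152 [ 0.5494 -0.2333  0.152 ] 0.0159
0.152 [ 0.5231 -0.2204  0.152 ] 0.0139
0.152 [ 0.5425 -0.2416  0.152 ] 0.0133
0.152 [ 0.5264 -0.2446  0.152 ] 0.0112
0.152 [ 0.5141 -0.2134  0.152 ] 0.0097
0.152 [ 0.519  -0.2485  0.152 ] 0.0102
0.155 [ 0.5365 -0.2333  0.155 ] 0.0219
0.155 [ 0.5184 -0.2349  0.155 ] 0.0232
0.155 [ 0.5339 -0.2253  0.155 ] 0.0237
0.155 [ 0.5265 -0.2381  0.155 ] 0.0161
0.155 [ 0.5484 -0.2333  0.155 ] 0.0157
0.155 [ 0.5168 -0.223   0.155 ] 0.017
0.155 [ 0.5257 -0.2245  0.155 ] 0.0126
0.155 [ 0.5415 -0.2415  0.155 ] 0.0131
0.155 [ 0.5216 -0.2452  0.155 ] 0.0076
0.155 [ 0.5864 -0.2213  0.155 ] 0.0082
scene L (np.int64(228), np.int64(149)) 929 (np.int64(119), np.int64(178), np.int64(213), np.int64(242))
scene R (np.int64(292), np.int64(174)) 895 (np.int64(144), np.int64(203), np.int64(277), np.int64(306))
scene mouth (np.int64(331), np.int64(236)) 350 (np.int64(206), np.int64(253), np.int64(320), np.int64(342))
side L (np.int64(263), np.int64(149)) 992 (np.int64(119), np.int64(178), np.int64(248), np.int64(277))
side R (np.int64(272), np.int64(182)) 1038 (np.int64(152), np.int64(211), np.int64(257), np.int64(286))
side mouth (np.int64(233), np.int64(234)) 267 (np.int64(223), np.int64(251), np.int64(228), np.int64(242))
expected top of seated px [332.24655951 227.51987072] [233.61965177 225.40971455]
```

```bash
python3 - <<'E'
from h import *
for n in('scene','side'):
  b,f=load(n+'_b'),load(n)
  u,v=proj(b,[.631,-.049,.150]).astype(int)
  t=b['img'][v-24:v+26,u-16:u+17]
  r=cv2.matchTemplate(f['img'][v-44:v+56,u-36:u+37],t,cv2.TM_CCOEFF_NORMED);_,m,_,l=cv2.minMaxLoc(r)
  X=np.array([.631,-.049,.15]);print(n,'match',round(m,3),'shift',l[0]-20,l[1]-20,'expected for -25 mm',(proj(b,X-[0,0,.025])-proj(b,X)).round(1))
  u,v=proj(b,[.6,.146,.1]).astype(int)
  t=f['img'][v-40:v+40,u-20:u+20]
  # seated cartridge matched against the same cartridge standing in the left pan earlier
  u0,v0=proj(b,[.614,.15,.092+.063]).astype(int);t=b['img'][v0-14:v0+9,u0-8:u0+9]
  um,vm=proj(f,[.5465,-.2315,.152-.021]).astype(int)
  sc=np.linalg.norm(np.array(f['R'])@[.614,.15,.15]+f['t'])/np.linalg.norm(np.array(f['R'])@[.5465,-.2315,.13]+f['t'])
  t=cv2.resize(t,None,fx=sc,fy=sc)
  H,Wd=t.shape[:2];y0,x0=vm-30,um-25
  r=cv2.matchTemplate(f['img'][y0:y0+65,x0:x0+50],t,cv2.TM_CCOEFF_NORMED);_,m,_,l=cv2.minMaxLoc(r)
  print('  seated match',round(m,3),'at',(x0+l[0]+8*sc,y0+l[1]+14*sc),'expected',(um,vm))
E
```

```text
scene match 0.465 shift 0 1 expected for -25 mm [-0.2  9.2]
  seated match 0.702 at (np.float64(333.07705423388074), np.float64(235.63484490929133)) expected (np.int64(331), np.int64(235))
side match 0.55 shift 0 9 expected for -25 mm [-0.5  9.2]
  seated match 0.334 at (np.float64(242.6655637623402), np.float64(221.66473658409538)) expected (np.int64(233), np.int64(233))
```

The arm may be blocking the view, so I'll retreat and recheck.

{"fn": "move_arm", "kwargs": {
  "rows": [
    [0,0,-3,0,0,0,1],
    [0,0,-4,0,0,0,1],
    [0,0,-3,0,0,0,1],
    [1.2,3.3,0,0,0,0,1],
    [1.2,3.3,0,0,0,0,1],
    [1.2,3.3,0,0,0,0,1],
    [1.2,3.3,0,0,0,0,1],
    [1.2,3.3,0,0,0,0,1],
    [1.2,3.3,0,0,0,0,1],
    [1.2,3.3,0,0,0,0,1],
    [1.2,3.3,0,0,0,0,1],
    [1.2,3.3,0,0,0,0,1],
    [1.2,3.3,0,0,0,0,1],
    [1.2,3.3,0,0,0,0,1],
    [1.2,3.3,0,0,0,0,1],
    [0,0,0,0,0,0,1],
    [0,0,0,0,0,0,1],
    [0,0,0,0,0,0,1]
  ]
}}

```text
time: 27.43
tool_pos: [0.402, 0.164, 0.3506]
tool_rot: [-0.001, -0.001, 1.0, -0.0]
contact_force: [-0.1, 0.1, -0.1]
gripper_width: 0.994
grasp_force: 0.0
```

```bash
cat > m.py <<'E'
from h import *
print(manip.state()['time'],manip.state()['tool_pos'])
for n in('scene','side'):
  b=load(n+'_b');f=grab(n)
  for nm,X,d in(('R',[.631,-.049,.155],-.025),('hexR',[.47,.25,0],0)):
    X=np.array(X);u,v=proj(b,X).astype(int);t=b['img'][v-20:v+20,u-12:u+13]
    r=cv2.matchTemplate(f['img'][v-40:v+50,u-27:u+28],t,cv2.TM_CCOEFF_NORMED);_,m,_,l=cv2.minMaxLoc(r)
    print(n,nm,'match',round(m,3),'shift',l[0]-15,l[1]-20,'expected',(proj(b,X+[0,0,d])-proj(b,X)).round(1))
  # dark O-ring of the seated cartridge is hidden; column/row of its silhouette
  X=np.array([.5465,-.2315,.152]);u,v=proj(f,X).astype(int)
  d=cv2.absdiff(f['img'],b['img']).max(2)[v-15:v+25,u-14:u+15]>25
  for i in range(0,40,3): 
    j=np.where(d[i])[0]; print(v-15+i,(j.min()+u-14,j.max()+u-14) if len(j) else '-',end=' ')
  print('top exp',proj(f,X).round(1))
E
python3 m.py
```

```text
27.4333 [0.4019642  0.16404355 0.35057877]
scene R match 0.62 shift 0 0 expected [-0.2  9.2]
scene hexR match 0.996 shift 0 0 expected [0. 0.]
212 - 215 - 218 - 221 - 224 (np.int64(328), np.int64(333)) 227 (np.int64(324), np.int64(337)) 230 (np.int64(320), np.int64(338)) 233 (np.int64(320), np.int64(335)) 236 (np.int64(320), np.int64(336)) 239 (np.int64(320), np.int64(335)) 242 (np.int64(323), np.int64(333)) 245 (np.int64(324), np.int64(337)) 248 - 251 - top exp [332.2 227.5]
side R match 0.556 shift -1 10 expected [-0.5  9.3]
side hexR match 0.999 shift 0 0 expected [0. 0.]
210 - 213 - 216 - 219 - 222 - 225 (np.int64(229), np.int64(239)) 228 (np.int64(228), np.int64(239)) 231 (np.int64(228), np.int64(239)) 234 (np.int64(228), np.int64(232)) 237 (np.int64(228), np.int64(239)) 240 (np.int64(228), np.int64(239)) 243 (np.int64(233), np.int64(240)) 246 (np.int64(228), np.int64(242)) 249 (np.int64(224), np.int64(240)) top exp [233.6 225.4]
```

```bash
python3 - <<'E'
from h import *
for n in('scene','side'):
  b,f=load(n+'_b'),load(n)
  for nm,z0,h0,h1,w in(('cyl',.154,22,20,5),('ring',.13,8,8,6),('pan',.113,6,9,15)):
    X=np.array([.631,-.049,z0]);u,v=proj(b,X).astype(int);t=b['img'][v-h0:v+h1,u-w:u+w+1]
    r=cv2.matchTemplate(f['img'][v-h0-15:v+h1+25,u-w-15:u+w+16],t,cv2.TM_CCOEFF_NORMED);_,m,_,l=cv2.minMaxLoc(r)
    print(n,nm,round(m,3),'shift',l[0]-15,l[1]-15, 'at +8..+11 dx0:',r[23:27,15].round(2))
E
```

```text
scene cyl 0.613 shift 0 10 at +8..+11 dx0: [0.43 0.61 0.61 0.46]
scene ring 0.853 shift 0 9 at +8..+11 dx0: [0.66 0.85 0.72 0.45]
scene pan 0.747 shift 0 9 at +8..+11 dx0: [0.66 0.75 0.68 0.52]
side cyl 0.611 shift -1 10 at +8..+11 dx0: [0.42 0.55 0.57 0.43]
side ring 0.914 shift 0 9 at +8..+11 dx0: [0.74 0.91 0.87 0.65]
side pan 0.898 shift 0 9 at +8..+11 dx0: [0.74 0.9  0.79 0.55]
```

The light cartridge and its pan dropped about 9 px with no sideways shift, which matches the expected 25 mm. The heavy one stands seated at the expected height, so I'll hand in.

```bash
python3 -c "
from plant import manip
print(manip.job_done())"
```

```text
the job is handed in; nothing more can be done
None
```

I handed the job in at about 27 s: the heavier cartridge (left pan, about 3.5 N) is seated on the stop about 32 mm deep and the lighter one is standing in the right pan, but the wrist read a brief 24.5 N while seating, so the load on the stop may have passed the 20 N asked for and come near the 24 N limit; no verdict came back.

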